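# Push the banded carton through the width gauge onto the green mat

### The job

Check the carton with the yellow band for width: push it along the bench through the gap between the two white steel angles of the gauge, and on until it stands wholly on the green mat on the other side. Only push it: do not grip it, lift it or tip it. Leave everything else on the bench where it is.

Things in the scene. Friction and masses are not known exactly. Their poses are not given: they have to be found in the camera images.
- carton: Cardboard carton with a yellow band, loose, 0.2 to 0.45 kg: 60 mm (own x) by 100 mm (own y, the long side) by 70 mm high (own z, up). Origin: centre of its underside. It starts 140 to 170 mm from the gauge, on the side away from the mat, up to 20 mm off the passage line, long side within 0.35 rad of the passage.
- gauge: Width gauge fixed to the bench: two upright white slotted steel angles, 30 mm high, 50 mm long (own y), 4 mm thick, clear gap 68 mm (carton: 4 mm to spare each side). Origin: bench level, midway between them. Own y runs along the passage, own x across it: inner faces at x = -34 and 34 mm; low feet (bolts 8 mm high) reach out to x = -72 and 72 mm. The gap's floor is the flat bench.
- mat: Green flat mat past the gauge, no step at its edge: 140 mm (own x) by 170 mm (own y). Origin: its centre, bench level. Axes parallel to the gauge's. It lies on the +y or the -y side of the gauge, its centre 140 to 170 mm from it along the passage and at most 20 mm off the passage line.
- carton_corner0 (a point): Bottom corner of the yellow-banded carton at its own -x, -y side (30 mm and 50 mm from its origin).
- carton_corner1 (a point): Bottom corner of the yellow-banded carton at its own +x, -y side (30 mm and 50 mm from its origin).
- carton_corner2 (a point): Bottom corner of the yellow-banded carton at its own +x, +y side (30 mm and 50 mm from its origin).
- carton_corner3 (a point): Bottom corner of the yellow-banded carton at its own -x, +y side (30 mm and 50 mm from its origin).
- plain_carton: Bystander: plain cardboard carton without any band, 60 x 90 x 70 mm high. Loose; leave it alone. Origin: centre of its underside.
- blue_carton: Bystander: cardboard carton with a blue band, 55 x 80 x 60 mm high. Loose; leave it alone. Origin: centre of its underside.
- tape_roll: Bystander: roll of brown packing tape standing on its flat side, 84 mm across, 48 mm high, beside the gauge. Loose; leave it alone. Origin: centre of its underside.
- screw_jar: Bystander: small closed jar with a red cap, 48 mm across, 60 mm high, beside the gauge. Loose; leave it alone. Origin: centre of its underside.
- reel: Bystander: black flat component reel lying down, 130 mm across, 16 mm high. Loose; leave it alone. Origin: centre of its underside.
- marker_driver: Bystander: screwdriver lying on the bench. Loose; leave it alone. Origin: on the bench side, in the handle's line.
- clip_cup: Bystander: blue plastic cup, 70 mm across, 70 mm high. Loose; leave it alone. Origin: centre of its underside.

How it is judged:
On the way:
1. the yellow-banded carton is in the gap between the two angles, standing on the bench (x of carton in the frame of gauge between -0.012 and 0.012 m and y of carton in the frame of gauge between -0.03 and 0.03 m and height (world z) of carton below 0.01 m), for 0.05 s.
At the end, for the whole second after the job is handed in: All four bottom corners of the yellow-banded carton lie within the green mat's outline (3 mm grace), and the carton stands upright and flat on the bench (within 4 mm and 0.05 rad), at rest (x of carton_corner0 in the frame of mat between -0.073 and 0.073 m and y of carton_corner0 in the frame of mat between -0.088 and 0.088 m and x of carton_corner1 in the frame of mat between -0.073 and 0.073 m and y of carton_corner1 in the frame of mat between -0.088 and 0.088 m and x of carton_corner2 in the frame of mat between -0.073 and 0.073 m and y of carton_corner2 in the frame of mat between -0.088 and 0.088 m and x of carton_corner3 in the frame of mat between -0.073 and 0.073 m and y of carton_corner3 in the frame of mat between -0.088 and 0.088 m and height (world z) of carton below 0.004 m and angle between carton's own z axis and vertical below 0.05 rad and linear speed of carton below 0.01 m/s); the robot touches nothing.
It fails at once if the yellow-banded carton is lifted (more than 12 mm) or tipped (more than 0.25 rad) (height (world z) of carton above 0.012 m or angle between carton's own z axis and vertical above 0.25 rad).
It fails at once if the yellow-banded carton is gripped (fingers press on both of its long side walls at once) (contact force between the fingers and carton_c1 above 3 N and contact force between the fingers and carton_c2 above 3 N).
It fails at once if another thing on the bench is moved by more than 20 mm (distance of any of plain_carton, blue_carton, tape_roll, screw_jar, reel, marker_driver, clip_cup from where it was at the start of the episode above 0.02 m).
It also fails if it takes over 64 s, if anything falls off the work surface, if the arm or the gripper's body presses on something with over 40 N, if the wrist force passes 120 N, or if a joint passes its speed limit or range.

### The arm

A 6-joint arm with a two-finger parallel gripper is mounted at the origin on the work surface. World frame = base frame: x ahead of the robot, y to its left, z up, the work surface at z = 0. Lengths are in m, angles in rad, forces in N, time in s.
With the tool pointing down it reaches from about 0.35 to 0.95 m from the base axis. Payload 17.4 kg.
Tool frame: the origin (TCP) lies at the very end of the fingers, on their centre line; the grasp point (between the pads) lies 19 mm behind it (r.grip_point_offset is the distance from the TCP to the grasp point, in m); z points along the fingers, y is the direction in which the jaws open and shut (so a half turn about z gives the same grasp; the last joint's range is limited). The gripper opens to 93 mm and grips with 3 to 60 N. Pads are 15 mm wide; open, the fingers measure 128 mm over their backs; the gripper's body (75 mm by 188 mm) begins 65 mm behind the grasp point.
Start: joints at [1.141, 0.116, 1.442, -0, 1.584, -0.038], TCP at [0.258, 0.624, 0.183] pointing down, gripper open.
Joint ranges: [-2.83, 2.83], [-0.83, 2.19], [0.07, 2.5], [-1.14, 4.28], [0.01, 3], [-2.97, 2.97]. Speed limits (rad/s): [1.89, 1.89, 2.22, 3.14, 3.14, 3.14].

### API

Orientations are given as [roll, pitch, yaw] about the fixed x, y, z axes, in that order (R = Rz(yaw) Ry(pitch) Rx(roll)).
In Python, from plant import r, imaging gives the robot as it stands. The module is installed in compiled form; this text tells all that it offers.
- The arm moves only by the tool carry_out, never from a script. Its argument "moves" is a list of rows, each a list of 5 numbers: the closure, from -1 (fully open) to 1 (shut), so that 0 is half open, then the shift along the tool's x, y, z in units of 40 mm (1.0 is 40 mm), then the turn about the tool's z in units of 5 degrees (1.0 is 5 degrees). In form: [[gripper, tx, ty, tz, turn], ...]. A call has exactly 10 rows; each row is the pose to reach, as a shift and turn from the pose commanded when the call began, along the tool's axes at that moment; what a row does not reach only later rows make up. A row lasts 1/8 s, in which the tool goes at most 62.5 mm and 10.7 degrees, less where a joint would pass 70% of its speed; a pose out of reach is approached as far as the arm can. A call with a gripper value outside its range is refused whole. The fingers move at their own pace and stop on an object; the grip force is fixed at half the most. Time passes only in rows, so rows that repeat a pose let the fingers close, or fill a call up. It gives the time, the measured TCP pose, the force and the opening at its end, in the units of the state.
- r.observe(): the state, without advancing time (a new reading comes with each control period).
- imaging.capture(name): name is "scene" or "top" or "wrist"; returns the picture (480x640x3 uint8, red, green, blue); there is no depth.
- imaging.camera_model(name): a dict with "camera_matrix" (3x3 intrinsics, pixels), "world_from_camera" (4x4, takes a point from camera to world coordinates); the wrist camera has in their place "mount" (4x4, takes a point from camera to tool coordinates, whose origin is the TCP and whose axes are the flange's). Camera axes: x right, y down, z forward; pixel columns grow to the right and rows downward; lengths in m; the calibration is good to about 2 mm. A picture is of the moment at which its call begins: read the wrist's pose just before it. camera_model takes no time and is no camera call.
- r.job_done(): hands the job in, once; it reports no verdict.
The state is a dict: "time": time; "joint_pos": joint angles; "qvel": joint speeds; "joint_efforts": joint torques, N m; "tool_pos": TCP position; "eef_rot": TCP orientation; "ft_force": force on the tool from outside, world axes, zero at the start; "wrist_torque": the same for the moment, N m; "finger_gap": finger opening in m.
Only numpy, scipy, OpenCV 4.12 (cv2) and the standard library are available. Lean on these libraries where they do the work, as an engineer would, in place of code of your own. Each camera call takes 0.05 s, during which the arm holds its last target.

## Working session

There is one attempt and no reset: what is moved stays moved. The work goes in short steps, Python scripts to look and compute and a tool call to move; the robot and the scene stay as the last step left them, time stands still between calls to the robot, and variables do not carry over. Pictures are saved under pics/ and viewed, and the job is handed in when it is done.

Besides the shell and the picture viewer there is one more tool, called after ">>>" as a command line: name --pt "numbers of a row" for each row, then --argument value for the rest. carry_out: Moves the arm, as the interface text tells. Its arguments: {"type":"object","properties":{"moves":{"type":"array"}},"required":["moves"]}

```bash
mkdir -p pics; python3 - <<'E'
from plant import r, imaging
import cv2
s=r.observe(); print({k:s[k] for k in ("time","tool_pos","eef_rot","finger_gap","ft_force")})
for n in("scene","top"):
    im=imaging.capture(n); cv2.imwrite(f"pics/{n}0.png",im[:,:,::-1]); m=imaging.camera_model(n); print(n,m["camera_matrix"],m["world_from_camera"])
E
```

```text
{'time': 0.0, 'tool_pos': array([0.25764312, 0.62362919, 0.18199672]), 'eef_rot': array([-3.14041937e+00, -5.35049009e-05,  2.74985229e+00]), 'finger_gap': 0.09286270360707671, 'ft_force': array([-0.82143267,  0.01172979,  0.59707675])}
scene [[506.18021685   0.         314.52211208]
 [  0.         506.18021685 233.48319151]
 [  0.           0.           1.        ]] [[-0.532974    0.47609539 -0.69947973  1.28351158]
 [ 0.84609907  0.29262794 -0.44551683  0.47644177]
 [-0.0074212  -0.82927804 -0.55878696  0.64045048]
 [ 0.          0.          0.          1.        ]]
top [[472.61819226   0.         310.66359801]
 [  0.         472.61819226 243.95125292]
 [  0.           0.           1.        ]] [[-0.0177748  -0.98795101  0.15374281  0.34573743]
 [-0.99980561  0.01625058 -0.01116513  0.01073753]
 [ 0.00853219 -0.15391138 -0.98804782  1.27789466]
 [ 0.          0.          0.          1.        ]]
```

View pics/top0.png

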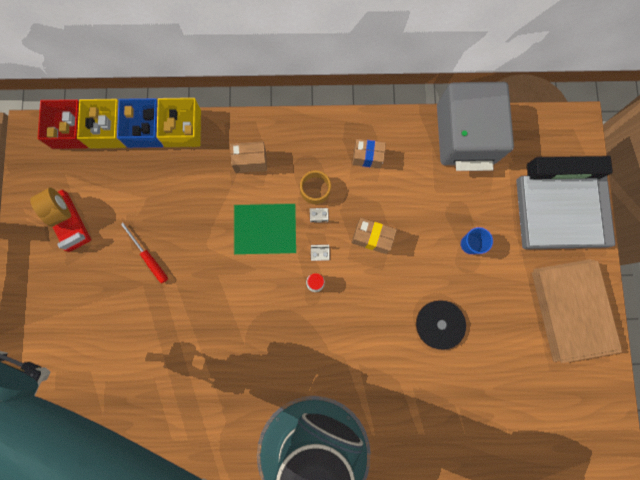

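View pics/scene0.png

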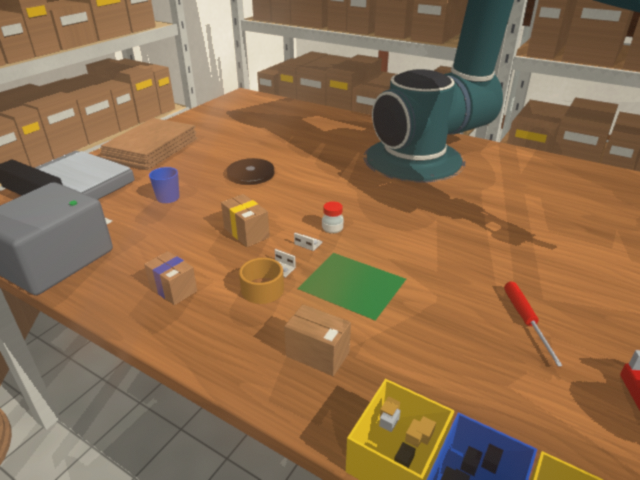

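```bash
cat > h.py <<'E'
import numpy as np, cv2
from plant import r, imaging
def ray(name,px,z,pose=None):
    m=imaging.camera_model(name); K=m["camera_matrix"]
    T=m["world_from_camera"] if pose is None else pose@m["mount"]
    px=np.atleast_2d(px).astype(float)
    d=np.c_[(px[:,0]-K[0,2])/K[0,0],(px[:,1]-K[1,2])/K[1,1],np.ones(len(px))]@T[:3,:3].T
    o=T[:3,3]; return o+d*((z-o[2])/d[:,2])[:,None]
def tool():
    from scipy.spatial.transform import Rotation as R
    s=r.observe(); T=np.eye(4); T[:3,:3]=R.from_euler("xyz",s["eef_rot"]).as_matrix(); T[:3,3]=s["tool_pos"]; return T
E
python3 - <<'E'
from h import *
im=cv2.imread("pics/top0.png"); hsv=cv2.cvtColor(im,cv2.COLOR_BGR2HSV)
g=cv2.inRange(hsv,(50,100,40),(85,255,255)); g[:, :200]=0; g[:,330:]=0
c=max(cv2.findContours(g,0,1)[0],key=cv2.contourArea); b=cv2.boxPoints(cv2.minAreaRect(c)); print(b); w=ray("top",b,0); print(w.round(4), w.mean(0))
cv2.imwrite("pics/crop0.png",cv2.resize(im[140:300,220:420],None,fx=4,fy=4,interpolation=cv2.INTER_CUBIC)[:600])
E
```

```text
[[234. 253.]
 [234. 204.]
 [295. 204.]
 [295. 253.]]
[[0.5231 0.2056 0.    ]
 [0.66   0.2066 0.    ]
 [0.6574 0.0377 0.    ]
 [0.5203 0.0395 0.    ]] [0.59019177 0.12234136 0.        ]
```

View pics/crop0.png

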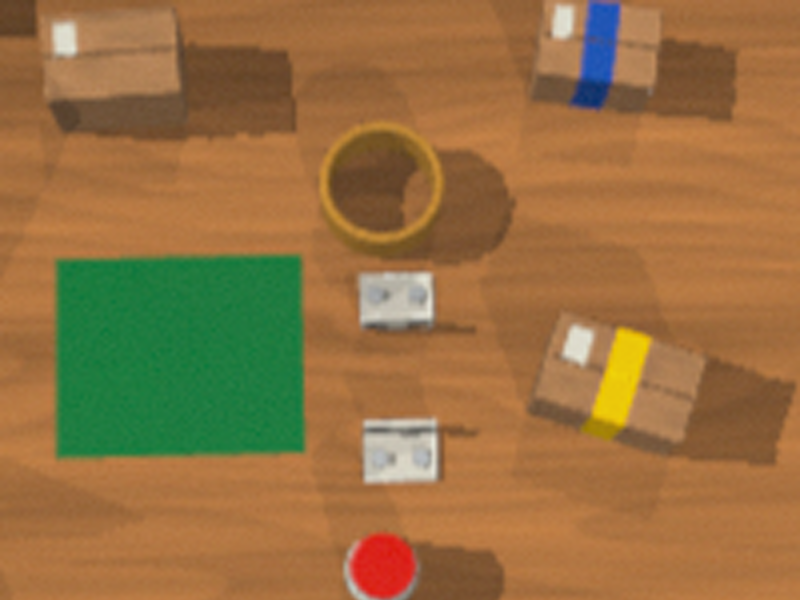

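```bash
python3 - <<'E'
from h import *
f=lambda L:np.array(L)/4+[220,140]-0.375
print("carton top",ray("top",f([(563,312),(706,352),(684,420),(536,402)]),.07).round(4))
print("carton bottom -x side",ray("top",f([(530,412),(672,455)]),0).round(4))
print("gauge inner edges upper angle (bottom edge z0)",ray("top",f([(360,329),(434,329)]),0.0).round(4))
print("upper top edge z.03",ray("top",f([(360,318),(434,318)]),.03).round(4))
print("lower top edge z.03",ray("top",f([(362,421),(437,421)]),.03).round(4))
print("lower foot outer",ray("top",f([(364,484),(439,481)]),.002).round(4))
print("upper foot outer",ray("top",f([(360,272),(432,272)]),.002).round(4))
print("jar",ray("top",f([(382,567)]),.06), "tape",ray("top",f([(382,184)]),.048))
print(imaging.camera_model("wrist"))
E
```

```text
carton top [[ 0.6011 -0.134   0.07  ]
 [ 0.5731 -0.2263  0.07  ]
 [ 0.5285 -0.21    0.07  ]
 [ 0.5419 -0.1144  0.07  ]]
carton bottom -x side [[ 0.5464 -0.1174  0.    ]
 [ 0.5151 -0.2135  0.    ]]
gauge inner edges upper angle (bottom edge z0) [[ 0.6062 -0.0019  0.    ]
 [ 0.6054 -0.0529  0.    ]]
upper top edge z.03 [[ 0.6076 -0.0018  0.03  ]
 [ 0.6068 -0.0516  0.03  ]]
lower top edge z.03 [[ 0.5374 -0.0019  0.03  ]
 [ 0.5366 -0.052   0.03  ]]
lower foot outer [[ 0.4984 -0.0028  0.002 ]
 [ 0.4996 -0.0538  0.002 ]]
upper foot outer [[ 0.646  -0.0026  0.002 ]
 [ 0.6452 -0.0524  0.002 ]]
jar [[ 0.43748578 -0.01278402  0.06      ]] tape [[ 0.69542183 -0.01795898  0.048     ]]
{'camera_matrix': array([[361.32307402,   0.        , 323.15742169],
       [  0.        , 361.32307402, 232.24093205],
       [  0.        ,   0.        ,   1.        ]]), 'mount': array([[ 2.26143976e-04, -9.70575908e-01, -2.40795256e-01,
         6.53976156e-02],
       [ 9.99999803e-01,  7.85362276e-05,  6.22597652e-04,
         7.83748983e-04],
       [-5.85367131e-04, -2.40795349e-01,  9.70575735e-01,
        -2.00776846e-01],
       [ 0.00000000e+00,  0.00000000e+00,  0.00000000e+00,
         1.00000000e+00]])}
```

>>> carry_out --pt "-0.1 -1 -1 -2.5 0" --pt "-0.1 -2 -2 -2.5 0" --pt "-0.1 -3 -3 -2.5 0" --pt "-0.1 -4 -4 -2.5 0" --pt "-0.1 -5 -5 -2.5 0" --pt "-0.1 -6 -6 -2.5 0" --pt "-0.1 -6.6 -7 -2.5 0" --pt "-0.1 -6.6 -7.5 -2.5 0" --pt "-0.1 -6.6 -7.5 -2.5 0" --pt "-0.1 -6.6 -7.5 -2.5 0"

```text
time: 1.35
tool_pos: [0.387, 0.2467, 0.2827]
eef_rot: [3.141, -0.0, 2.751]
ft_force: [0.6, 0.9, -0.5]
finger_gap: 0.0509
```

>>> carry_out --pt "-0.1 -1 -1 0 0" --pt "-0.1 -2 -2 0 -1" --pt "-0.1 -3 -3 0 -2" --pt "-0.1 -4 -4 0 -3" --pt "-0.1 -5 -5 0 -4" --pt "-0.1 -6 -6 0 -4.5" --pt "-0.1 -6.6 -7 0 -4.5" --pt "-0.1 -6.6 -7.5 0 -4.5" --pt "-0.1 -6.6 -7.5 0 -4.5" --pt "-0.1 -6.6 -7.5 0 -4.5"

```text
time: 2.6
tool_pos: [0.5168, -0.131, 0.2828]
eef_rot: [3.141, 0.0, -3.139]
ft_force: [-0.1, 0.5, 0.0]
finger_gap: 0.0512
```

```bash
python3 - <<'E'
from h import *
T=tool(); im=imaging.capture("wrist"); cv2.imwrite("pics/w1.png",im[:,:,::-1]); np.save("w1.npy",T); s=r.observe(); print(s["time"],s["tool_pos"],s["eef_rot"],s["finger_gap"],s["joint_pos"])
E
```

```text
2.65 [ 0.51683126 -0.13094452  0.28293983] [ 3.14145412e+00  4.23018323e-04 -3.13918815e+00] 0.05103759472319367 [-2.96148088e-01 -2.02178012e-01  1.58930432e+00  2.61202613e-04
  1.75410278e+00 -1.86930129e+00]
```

View pics/w1.png

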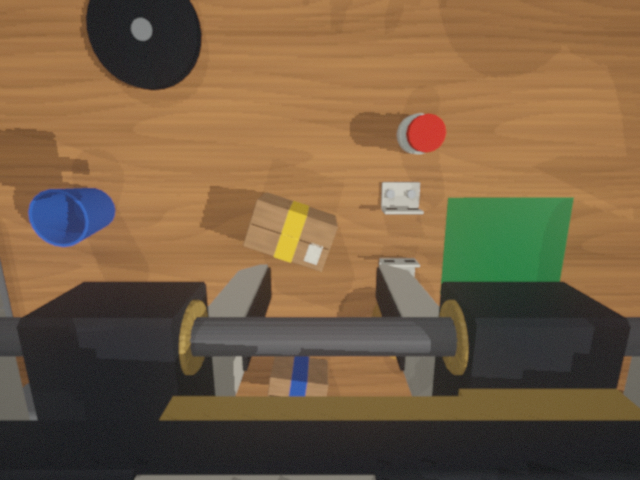

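```bash
python3 - <<'E'
import cv2
im=cv2.imread("pics/w1.png"); cv2.imwrite("pics/w1c.png",cv2.resize(im[170:290,230:430],None,fx=4,fy=4,interpolation=cv2.INTER_CUBIC))
E
```

```text
(no output)
```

View pics/w1c.png

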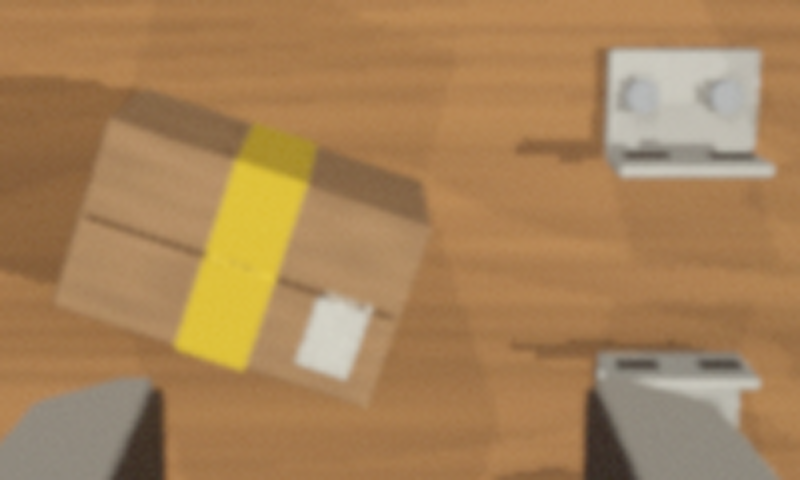

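```bash
python3 - <<'E'
from h import *
T=np.load("w1.npy")
f=lambda L:np.array(L)/4+[230,170]-0.375
R=lambda L,z:ray("wrist",f(L),z,T)
c=R([(110,120),(430,225),(368,405),(57,302)],.07); print(c.round(4),c.mean(0), "sides",[np.linalg.norm(c[i]-c[(i+1)%4]) for i in range(4)])
v=(c[1]-c[0]+c[2]-c[3]); print("angle from +y to +x",np.arctan2(v[0],v[1]))
print("-x inner top",R([(622,177),(775,175)],.03).round(4)); print("+x inner top",R([(600,378),(757,378)],.03).round(4),"bottom",R([(600,352),(740,352)],0).round(4))
print("-x foot outer",R([(608,47),(760,50)],.002).round(4))
im=cv2.imread("pics/w1.png"); hsv=cv2.cvtColor(im,cv2.COLOR_BGR2HSV)
g=cv2.inRange(hsv,(50,100,40),(85,255,255)); k=max(cv2.findContours(g,0,1)[0],key=cv2.contourArea); print(ray("wrist",cv2.approxPolyDP(k,4,True)[:,0],0,T).round(4))
E
```

```text
[[ 0.5158 -0.2065  0.07  ]
 [ 0.5467 -0.1139  0.07  ]
 [ 0.6027 -0.132   0.07  ]
 [ 0.5704 -0.2246  0.07  ]] [ 0.55888521 -0.16923606  0.07      ] sides [np.float64(0.09765107305974163), np.float64(0.05884434256014384), np.float64(0.09801214818101313), np.float64(0.05750883390813132)]
angle from +y to +x 0.3283634435079137
-x inner top [[ 0.54   -0.0511  0.03  ]
 [ 0.5392 -0.0023  0.03  ]]
+x inner top [[ 0.6076 -0.0554  0.03  ]
 [ 0.6075 -0.0035  0.03  ]] bottom [[ 0.6084 -0.0508  0.    ]
 [ 0.6082 -0.0017 -0.    ]]
-x foot outer [[ 0.5016 -0.0527  0.002 ]
 [ 0.5025 -0.0022  0.002 ]]
[[0.5239 0.0393 0.    ]
 [0.6447 0.0397 0.    ]
 [0.6413 0.2064 0.    ]
 [0.5235 0.2051 0.    ]]
```

>>> carry_out --pt "-0.1 0.8 -1 0 0.1" --pt "-0.1 0.8 -1 1 0.1" --pt "-0.1 0.8 -1 2 0.1" --pt "-0.1 0.8 -1 3 0.1" --pt "-0.1 0.8 -1 4 0.1" --pt "-0.1 0.8 -1 5 0.1" --pt "-0.1 0.8 -1 6 0.1" --pt "-0.1 0.8 -1 6.6 0.1" --pt "-0.1 0.8 -1 6.6 0.1" --pt "-0.1 0.8 -1 6.6 0.1"

```text
time: 3.9
tool_pos: [0.4854, -0.172, 0.0201]
eef_rot: [-3.141, 0.001, 3.135]
ft_force: [0.5, 0.8, 0.1]
finger_gap: 0.0506
```

```bash
python3 - <<'E'
from h import *
T=tool(); im=imaging.capture("wrist"); cv2.imwrite("pics/w2.png",im[:,:,::-1]); s=r.observe(); print(s["time"],s["tool_pos"],s["eef_rot"],s["finger_gap"],s["ft_force"])
E
```

```text
3.95 [ 0.48553509 -0.17222582  0.02034116] [-3.14087335e+00  1.90882044e-03  3.13435579e+00] 0.05161283616135881 [0.51387515 0.09346845 0.35235071]
```

View pics/w2.png

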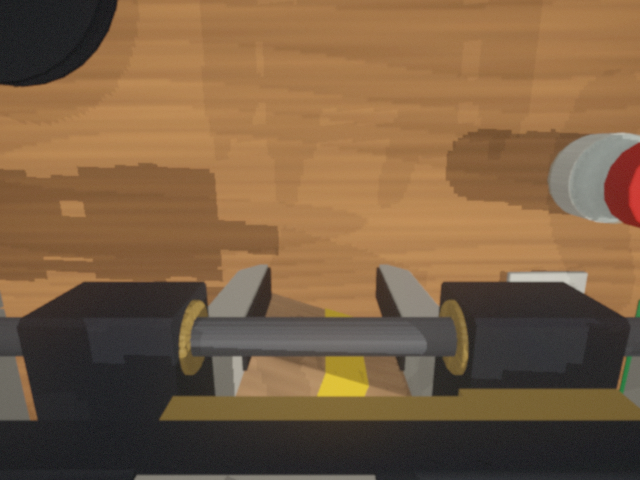

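>>> carry_out --pt "-0.1 -0.2 0 0 0" --pt "-0.1 -0.4 0 0 0" --pt "-0.1 -0.55 0 0 0" --pt "-0.1 -0.7 0 0 0" --pt "-0.1 -0.8 0 0 0" --pt "-0.1 -0.9 0 0 0" --pt "-0.1 -1 0 0 0" --pt "-0.1 -1.08 0 0 0" --pt "-0.1 -1.15 0 0 0" --pt "-0.1 -1.15 0 0 0"

```text
time: 5.2
tool_pos: [0.5309, -0.1726, 0.0187]
eef_rot: [3.141, 0.0, 3.134]
ft_force: [-0.4, 0.1, -0.3]
finger_gap: 0.0509
```

```bash
python3 - <<'E'
from h import *
s=r.observe(); print(s["time"],s["tool_pos"],s["eef_rot"],s["ft_force"])
im=imaging.capture("top")[:,:,::-1]; cv2.imwrite("pics/t3.png",im); cv2.imwrite("pics/t3c.png",cv2.resize(im[160:300,260:420],None,fx=5,fy=4.2857,interpolation=cv2.INTER_CUBIC))
E
```

```text
5.2 [ 0.53089473 -0.17257908  0.01872551] [3.14139636e+00 1.76284994e-04 3.13386874e+00] [-0.39765142  0.11794153 -0.31244239]
```

View pics/t3c.png

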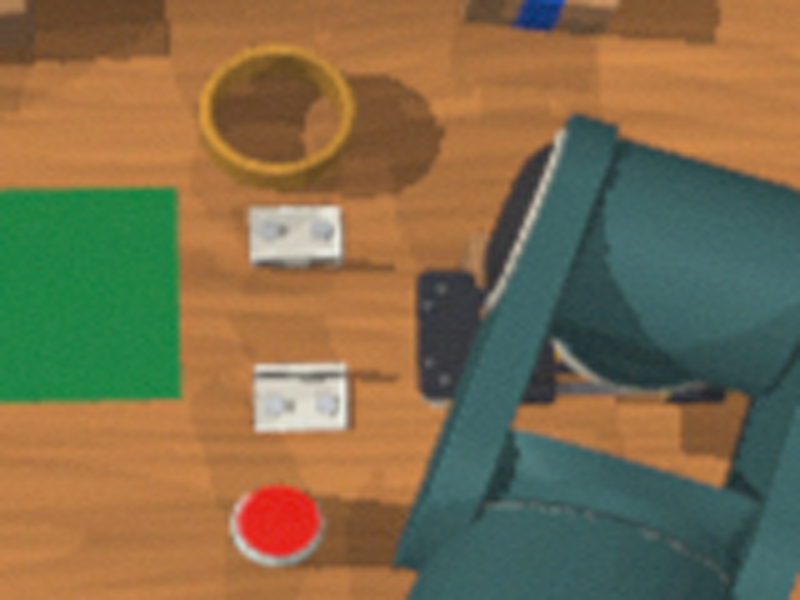

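```bash
python3 - <<'E'
from h import *
im=imaging.capture("scene")[:,:,::-1]; cv2.imwrite("pics/s3.png",cv2.resize(im[130:310,130:370],None,fx=3.33,fy=3.33,interpolation=cv2.INTER_CUBIC))
E
```

```text
(no output)
```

View pics/s3.png

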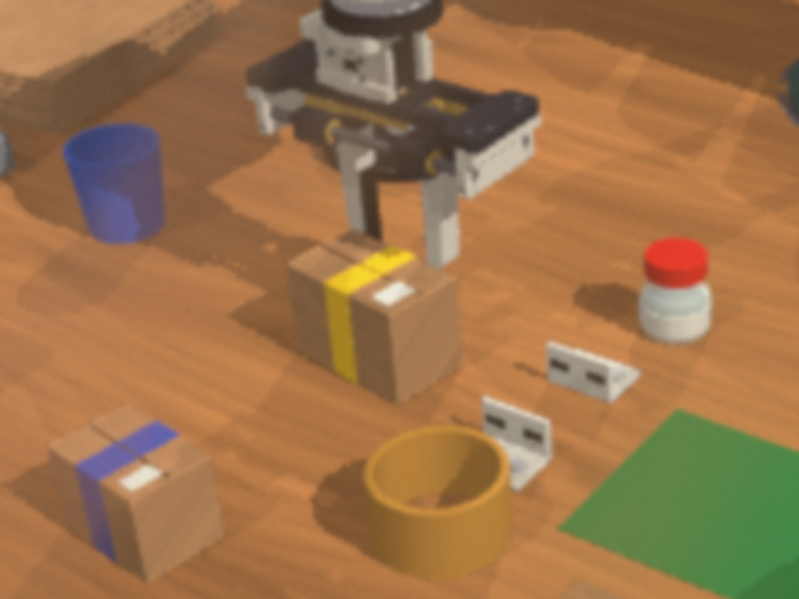

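```bash
python3 - <<'E'
from h import *
f=lambda L:np.array(L)/3.33+130-.35
print("top",ray("scene",f([(290,262),(400,310),(459,274),(345,235)]),.07).round(4))
print("bot",ray("scene",f([(400,398),(458,352)]),0).round(4))
print("-x angle top inner edge", ray("scene",f([(548,343),(609,372)]),.03).round(4))
print("+x angle inner..top", ray("scene",f([(485,398),(550,429)]),.03).round(4))
E
```

```text
top [[ 0.5981 -0.2127  0.07  ]
 [ 0.6062 -0.1148  0.07  ]
 [ 0.5522 -0.1091  0.07  ]
 [ 0.5519 -0.2045  0.07  ]]
bot [[ 0.6068 -0.1214  0.    ]
 [ 0.5441 -0.1211  0.    ]]
-x angle top inner edge [[ 0.5397 -0.0494  0.03  ]
 [ 0.5467  0.002   0.03  ]]
+x angle inner..top [[ 0.6108 -0.0484  0.03  ]
 [ 0.6163  0.0039  0.03  ]]
```

>>> carry_out --pt "-0.1 0.5 0 0 0" --pt "-0.1 1 0 0 0" --pt "-0.1 1 0 -1 0" --pt "-0.1 1 0 -2 0" --pt "-0.1 1 -0.5 -3 2" --pt "-0.1 0.5 -1 -4 4" --pt "-0.1 0 -1.5 -5 6" --pt "-0.1 -0.5 -2 -6 8" --pt "-0.1 -1 -2.5 -6.5 10" --pt "-0.1 -1 -2.5 -6.5 10"

```text
time: 6.55
tool_pos: [0.5708, -0.274, 0.2795]
eef_rot: [3.141, 0.001, 2.26]
ft_force: [0.1, 0.6, -0.9]
finger_gap: 0.0515
```

>>> carry_out --pt "-0.1 0 0 0 2" --pt "-0.1 0 0 0 4" --pt "-0.1 0 0 0 6" --pt "-0.1 0 0 0 7.9" --pt "-0.1 0 0 0 7.9" --pt "-0.1 0 0 0 7.9" --pt "-0.1 0 0 0 7.9" --pt "-0.1 0 0 0 7.9" --pt "-0.1 0 0 0 7.9" --pt "-0.1 0 0 0 7.9"

```text
time: 7.8
tool_pos: [0.5699, -0.273, 0.2787]
eef_rot: [-3.142, -0.0, 1.572]
ft_force: [-0.1, -0.8, 0.5]
finger_gap: 0.0512
```

```bash
python3 - <<'E'
from h import *
T=tool(); im=imaging.capture("wrist"); cv2.imwrite("pics/w4.png",im[:,:,::-1]); np.save("w4.npy",T); s=r.observe(); print(s["time"],s["tool_pos"],s["eef_rot"],s["finger_gap"])
E
```

```text
7.85 [ 0.5699089  -0.27298479  0.27875155] [ 3.14158965e+00 -1.44985664e-05  1.57199996e+00] 0.05132521156009625
```

View pics/w4.png

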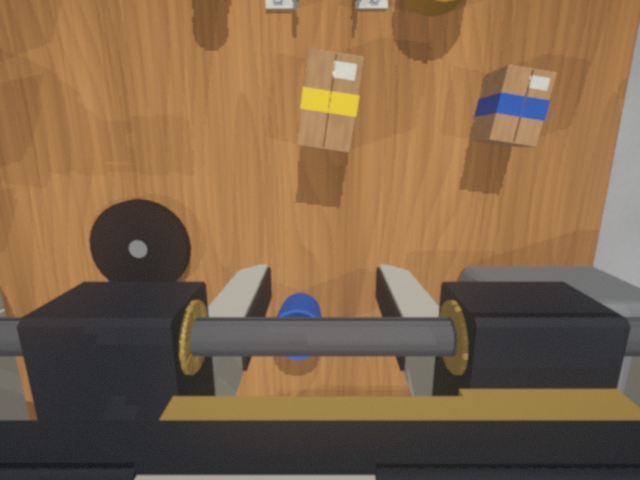

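```bash
python3 - <<'E'
from h import *
T=np.load("w4.npy")
im=cv2.imread("pics/w4.png"); cv2.imwrite("pics/w4c.png",cv2.resize(im[0:160,240:440],None,fx=3.75,fy=3.75,interpolation=cv2.INTER_CUBIC))
E
```

```text
(no output)
```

View pics/w4c.png

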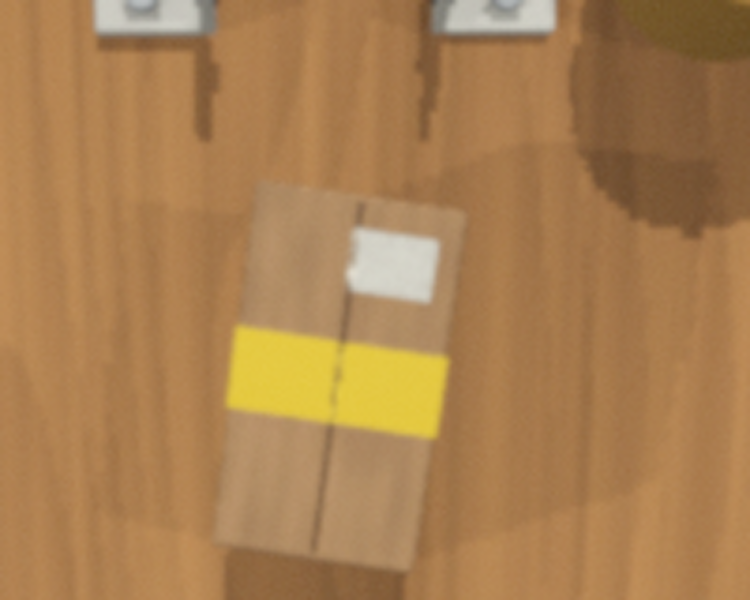

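```bash
python3 - <<'E'
from h import *
T=np.load("w4.npy")
f=lambda L:np.array(L)/3.75+[240,0]-.37
c=ray("wrist",f([(258,184),(465,211),(411,570),(217,543)]),.07,T); print(c.round(4),c.mean(0)); v=c[0]+c[1]-c[2]-c[3]; print(np.arctan2(v[0],v[1]))
print("inner bench/vertical edges z0 approx",ray("wrist",f([(216,32),(433,32)]),.0,T).round(4)); print("outer feet",ray("wrist",f([(96,36),(555,34)]),.001,T).round(4))
E
```

```text
[[ 0.5557 -0.1115  0.07  ]
 [ 0.6132 -0.1183  0.07  ]
 [ 0.6    -0.2157  0.07  ]
 [ 0.5429 -0.2081  0.07  ]] [ 0.57793287 -0.16340498  0.07      ]
0.13336692382625043
inner bench/vertical edges z0 approx [[ 0.5402 -0.0514  0.    ]
 [ 0.6088 -0.0513  0.    ]]
outer feet [[ 0.5024 -0.0529  0.001 ]
 [ 0.6472 -0.0521  0.001 ]]
```

>>> carry_out --pt "0.57 0 0.1 1 0" --pt "0.57 0 0.1 2 0" --pt "0.57 0 0.1 3 0" --pt "0.57 0 0.1 4 0" --pt "0.57 0 0.1 5 0" --pt "0.57 0 0.1 6 0" --pt "0.57 0.25 0.1 6 0" --pt "0.57 0.5 0.1 6 0" --pt "0.57 0.75 0.1 6 0" --pt "0.57 0.75 0.1 6 0"

```text
time: 9.1
tool_pos: [0.5745, -0.2423, 0.0402]
eef_rot: [3.14, 0.001, 1.573]
ft_force: [-0.0, -0.1, -0.0]
finger_gap: 0.0201
```

>>> carry_out --pt "0.57 0.1 0 0 0" --pt "0.57 0.2 0 0 0" --pt "0.57 0.3 0 0 0" --pt "0.57 0.4 0 0 0" --pt "0.57 0.5 0 0 0" --pt "0.57 0.6 0 0 0" --pt "0.57 0.7 0 0 0" --pt "0.57 0.8 0 0 0" --pt "0.57 0.85 0 0 0" --pt "0.57 0.85 0 0 0"

```text
time: 10.35
tool_pos: [0.5739, -0.2089, 0.0388]
eef_rot: [3.142, 0.0, 1.572]
ft_force: [-0.1, -0.1, -0.0]
finger_gap: 0.0194
```

```bash
python3 - <<'E'
from h import *
T=tool(); im=imaging.capture("wrist"); cv2.imwrite("pics/w5.png",im[:,:,::-1]); np.save("w5.npy",T); s=r.observe(); print(s["time"],s["tool_pos"],s["eef_rot"],s["finger_gap"])
im=imaging.capture("top")[:,:,::-1]; cv2.imwrite("pics/t5.png",cv2.resize(im[160:300,260:420],None,fx=4,fy=4,interpolation=cv2.INTER_CUBIC))
E
```

```text
10.4 [ 0.5738548  -0.2090021   0.03879558] [3.14154316e+00 7.75993467e-05 1.57179966e+00] 0.020015298745961203
```

View pics/w5.png

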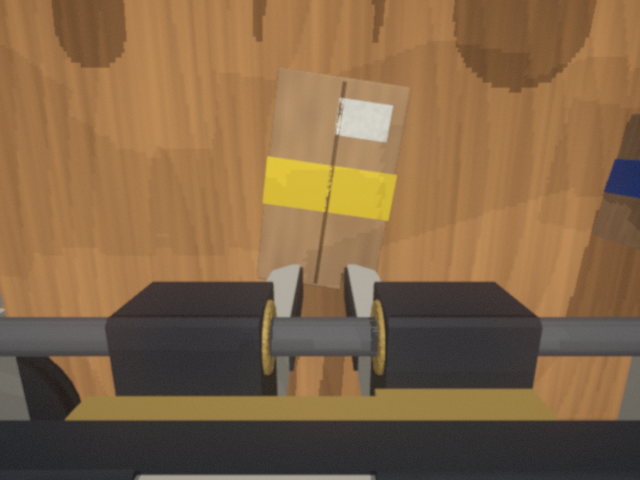

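View pics/t5.png

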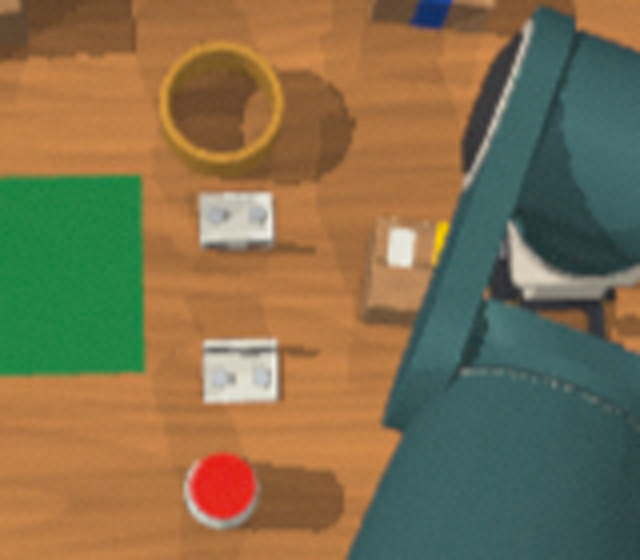

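```bash
cat >> h.py <<'E'
def yel(T,img):
    hsv=cv2.cvtColor(img,cv2.COLOR_BGR2HSV); m=cv2.inRange(hsv,(22,120,120),(34,255,255)); m[260:]=0
    k=max(cv2.findContours(m,0,1)[0],key=cv2.contourArea); b=cv2.boxPoints(cv2.minAreaRect(k))
    w=ray("wrist",b,.07,T); return w
def band(T,img):
    w=yel(T,img); e=sorted([(np.linalg.norm(w[i]-w[(i+1)%4]),i) for i in range(4)]); i=e[-1][1]
    v=w[(i+1)%4]-w[i]; v=v*np.sign(v[0]); return w.mean(0),np.arctan2(-v[1],v[0]),e
E
python3 - <<'E'
from h import *
for n in("w4","w5"):
    print(band(np.load(n+".npy"),cv2.imread(f"pics/{n}.png")))
T=np.load("w5.npy"); print(ray("wrist",[(280,68),(409,88),(258,275)],.07,T).round(4))
E
```

```text
(array([ 0.57768408, -0.16338713,  0.07      ]), np.float64(0.14383806169397684), [(np.float64(0.022459727446460465), 0), (np.float64(0.022574735276555454), 2), (np.float64(0.0610555805445344), 1), (np.float64(0.06190037933809477), 3)])
(array([ 0.57758112, -0.1631893 ,  0.07      ]), np.float64(0.14290143962433557), [(np.float64(0.022041078255508863), 0), (np.float64(0.022327859339748235), 2), (np.float64(0.060486673172077905), 1), (np.float64(0.06239502768859174), 3)])
[[ 0.5561 -0.1107  0.07  ]
 [ 0.6126 -0.1188  0.07  ]
 [ 0.5425 -0.2062  0.07  ]]
```

```bash
python3 - <<'E'
from h import *
T=np.load("w5.npy"); m=imaging.camera_model("wrist"); 
for p in [(0,0,0),(.0075,.01,0),(.0075,.0275,0),(.0075,-.01,0),(-.0075,.0275,0)]:
    q=np.linalg.inv(m["mount"])@np.r_[p,1]; u=m["camera_matrix"]@q[:3]; print(p,u[:2]/u[2])
im=cv2.imread("pics/w5.png"); cv2.imwrite("pics/w5c.png",cv2.resize(im[200:320,230:430],None,fx=4,fy=4,interpolation=cv2.INTER_CUBIC))
E
```

```text
(0, 0, 0) [321.1870952  260.44692786]
(0.0075, 0.01, 0) [338.45376985 248.1069782 ]
(0.0075, 0.0275, 0) [368.69167161 248.10669621]
(0.0075, -0.01, 0) [303.89100177 248.10730052]
(-0.0075, 0.0275, 0) [367.91557804 272.57486336]
```

View pics/w5c.png

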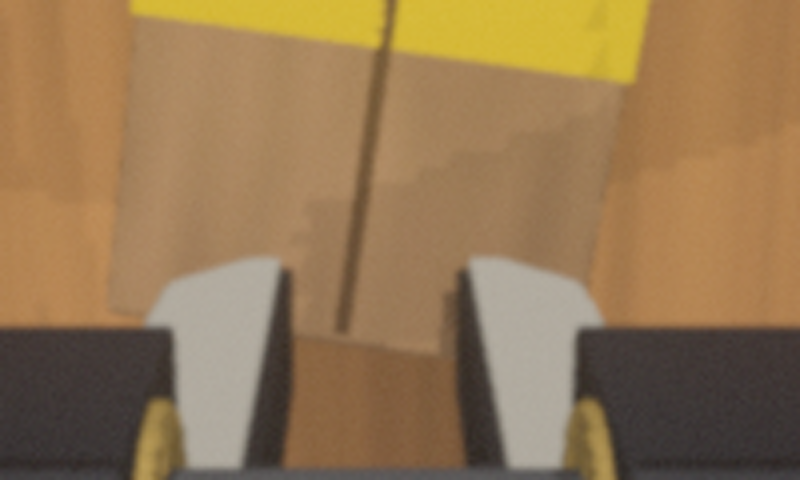

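```bash
python3 - <<'E'
from h import *
f=lambda L:np.array(L)/3.33+130-.35
for z in(.02,.04,.06): print(z,ray("scene",f([(430,258),(457,262),(443,268)]),z).round(4))
im=imaging.capture("scene")[:,:,::-1]; cv2.imwrite("pics/s5.png",cv2.resize(im[110:310,130:370],None,fx=3,fy=3,interpolation=cv2.INTER_CUBIC))
E
```

```text
0.02 [[ 0.4813 -0.1912  0.02  ]
 [ 0.4757 -0.1714  0.02  ]
 [ 0.4875 -0.1749  0.02  ]]
0.04 [[ 0.5072 -0.1697  0.04  ]
 [ 0.5017 -0.1505  0.04  ]
 [ 0.5131 -0.1539  0.04  ]]
0.06 [[ 0.533  -0.1481  0.06  ]
 [ 0.5278 -0.1296  0.06  ]
 [ 0.5388 -0.1329  0.06  ]]
```

View pics/s5.png

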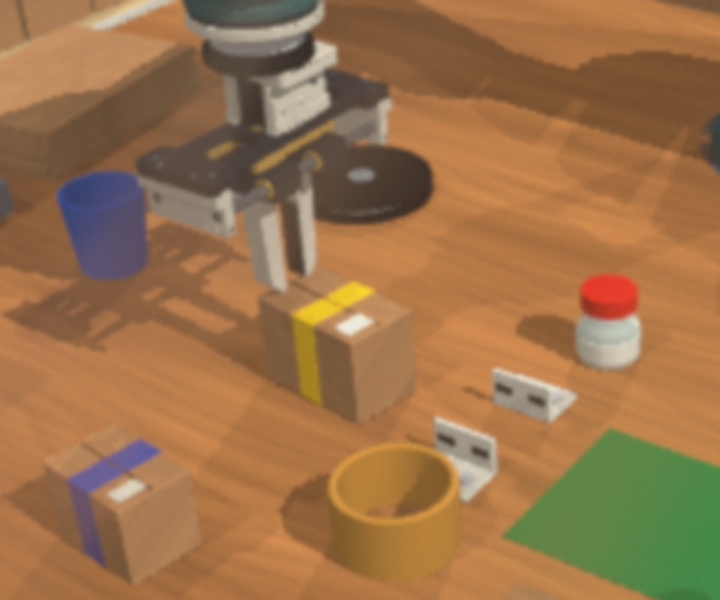

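```bash
python3 - <<'E'
from h import *
m=imaging.camera_model("wrist")
for d in(0,.01,.02,.03,.04):
  for x in(.0075,.011):
    o=[]
    for y in(-.0255,.0255,-.01,.01):
        q=np.linalg.inv(m["mount"])@np.r_[x,y,-d,1]; u=m["camera_matrix"]@q[:3]; o.append((u[:2]/u[2]).round(0))
    print(d,x,*o)
ms=imaging.camera_model("scene")
for z in(.04,.055,.065,.07,.075,.08,.09):
    o=[]
    for p in[(.584,-.2015),(.6015,-.2015),(.5639,-.2015),(.5464,-.2015)]:
        q=np.linalg.inv(ms["world_from_camera"])@np.r_[p,z,1]; u=ms["camera_matrix"]@q[:3]; o.append(((u[:2]/u[2]-[130,110])*3).round(0))
    print(z,*o)
s=cv2.imread("pics/s5.png"); cv2.imwrite("pics/s5c.png",cv2.resize(s[160:340,180:420],None,fx=3.2,fy=3.2,interpolation=cv2.INTER_CUBIC))
E
```

```text
0 0.0075 [277. 248.] [365. 248.] [304. 248.] [338. 248.]
0 0.011 [277. 242.] [365. 242.] [304. 242.] [339. 242.]
0.01 0.0075 [275. 253.] [367. 253.] [303. 253.] [339. 253.]
0.01 0.011 [275. 247.] [367. 247.] [303. 247.] [339. 247.]
0.02 0.0075 [272. 259.] [370. 259.] [302. 259.] [340. 259.]
0.02 0.011 [272. 252.] [370. 252.] [302. 252.] [340. 252.]
0.03 0.0075 [270. 265.] [372. 265.] [301. 265.] [341. 265.]
0.03 0.011 [269. 258.] [372. 258.] [301. 258.] [341. 258.]
0.04 0.0075 [267. 272.] [375. 272.] [300. 272.] [342. 272.]
0.04 0.011 [266. 265.] [375. 265.] [299. 265.] [342. 265.]
0.04 [289. 325.] [273. 336.] [307. 313.] [321. 303.]
0.055 [287. 308.] [271. 319.] [305. 296.] [320. 286.]
0.065 [285. 296.] [270. 307.] [303. 285.] [318. 274.]
0.07 [285. 291.] [269. 301.] [303. 279.] [318. 269.]
0.075 [284. 285.] [268. 295.] [302. 273.] [317. 263.]
0.08 [283. 279.] [267. 289.] [301. 267.] [316. 257.]
0.09 [282. 267.] [266. 277.] [300. 255.] [315. 245.]
```

View pics/s5c.png

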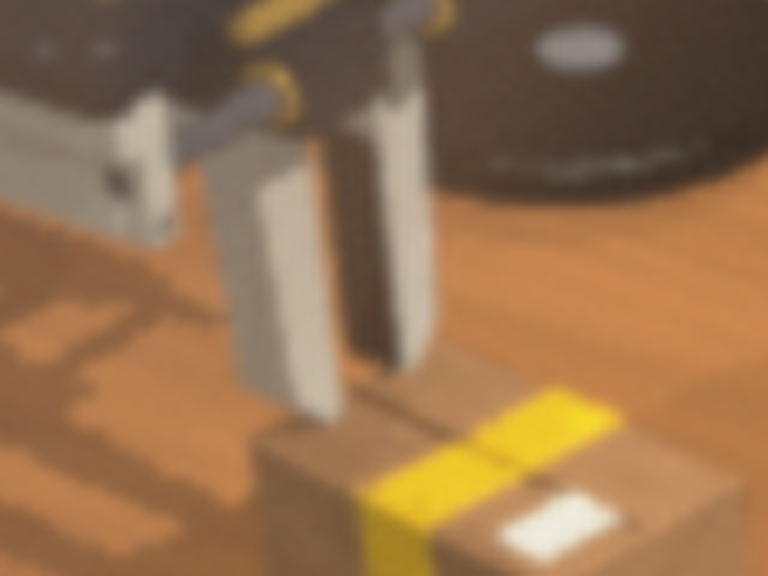

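Wrist and scene views agree that the finger ends really sit about 30 mm above the reported TCP, so they are hovering over the carton's top. I'll back off and go lower.

>>> carry_out --pt "0.57 0 0 -0.2 0" --pt "0.57 -0.5 0 -0.2 0" --pt "0.57 -1 0 -0.2 0" --pt "0.57 -1 0 0 0" --pt "0.57 -1 0 0.3 0" --pt "0.57 -1 0 0.5 0" --pt "0.57 -1 0 0.65 0" --pt "0.57 -1 0 0.75 0" --pt "0.57 -1 0 0.75 0" --pt "0.57 -1 0 0.75 0"

```text
time: 11.75
tool_pos: [0.574, -0.249, 0.0091]
eef_rot: [3.141, 0.0, 1.572]
ft_force: [0.3, 0.6, 0.9]
finger_gap: 0.02
```

```bash
python3 - <<'E'
from h import *
T=tool(); im=imaging.capture("wrist")[:,:,::-1].copy(); cv2.imwrite("pics/w6.png",im); np.save("w6.npy",T); s=r.observe(); print(s["time"],s["tool_pos"],s["ft_force"],band(T,im)[:2])
im=imaging.capture("scene")[:,:,::-1]; cv2.imwrite("pics/s6.png",cv2.resize(im[130:270,160:340],None,fx=4,fy=4,interpolation=cv2.INTER_CUBIC))
E
```

```text
11.8 [ 0.57406259 -0.24902854  0.00912124] [-0.47166094  0.18578541 -0.46369489] (array([ 0.57731043, -0.1634398 ,  0.07      ]), np.float64(0.1431221215983546))
```

View pics/s6.png

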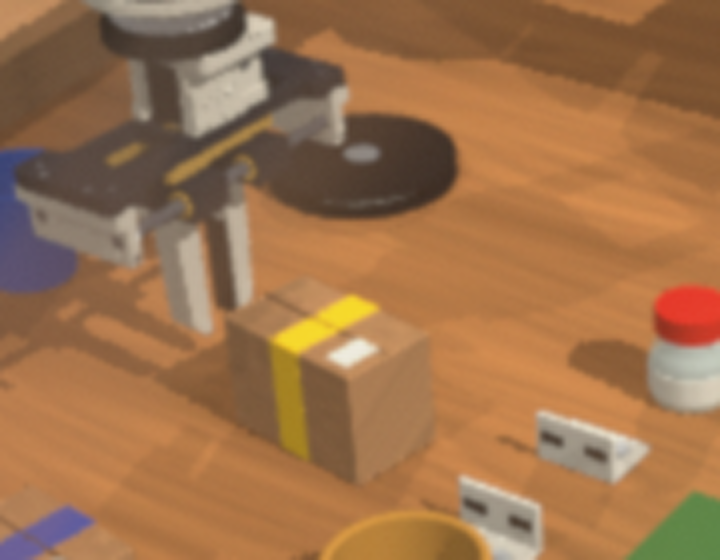

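>>> carry_out --pt "0.57 0.3 0 0 0" --pt "0.57 0.6 0 0 0" --pt "0.57 0.7 0 0 0" --pt "0.57 0.8 0 0 0" --pt "0.57 0.9 0 0 0" --pt "0.57 1 0 0 0" --pt "0.57 1.1 0 0 0" --pt "0.57 1.15 0 0 0" --pt "0.57 1.2 0 0 0" --pt "0.57 1.2 0 0 0"

```text
time: 13.1
tool_pos: [0.5738, -0.2008, 0.0087]
eef_rot: [-3.141, -0.0, 1.572]
ft_force: [-0.2, 0.4, 0.4]
finger_gap: 0.0199
```

```bash
cat > look.py <<'E'
import sys
from h import *
n=sys.argv[1]
T=tool(); im=imaging.capture("wrist")[:,:,::-1].copy(); cv2.imwrite(f"pics/w{n}.png",im); np.save(f"w{n}.npy",T); s=r.observe(); print(s["time"],s["tool_pos"],s["eef_rot"][2],s["ft_force"],band(T,im)[:2])
E
python3 look.py 7
```

```text
13.15 [ 0.57372091 -0.2007911   0.00864189] 1.5717606304337983 [ 0.60729933  0.11138686 -0.46617131] (array([ 0.57120922, -0.14053399,  0.07      ]), np.float64(0.021015171133565075))
```

View pics/w7.png

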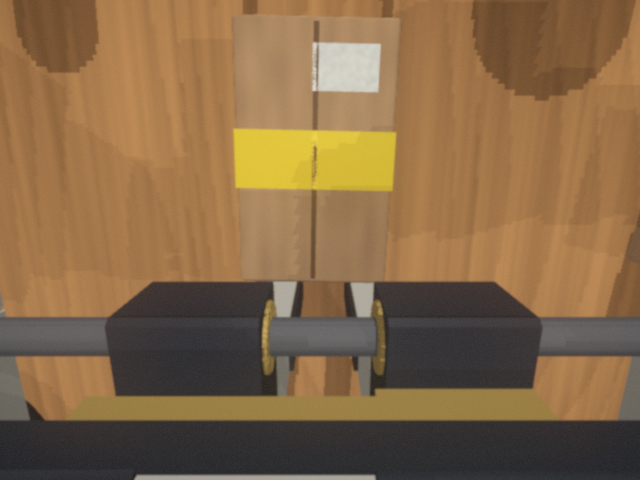

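>>> carry_out --pt "0.57 0.1 0.01 0 0" --pt "0.57 0.2 0.02 0 0" --pt "0.57 0.3 0.04 0 0" --pt "0.57 0.4 0.06 0 0" --pt "0.57 0.5 0.07 0 0" --pt "0.57 0.6 0.08 0 0" --pt "0.57 0.65 0.08 0 0" --pt "0.57 0.7 0.08 0 0" --pt "0.57 0.7 0.08 0 0" --pt "0.57 0.7 0.08 0 0"

```text
time: 14.4
tool_pos: [0.577, -0.173, 0.0088]
eef_rot: [3.141, -0.0, 1.572]
ft_force: [-0.4, 0.1, -0.3]
finger_gap: 0.0202
```

```bash
python3 look.py 8
```

```text
14.45 [ 0.57703423 -0.17298678  0.0087932 ] 1.5716662377615886 [-0.09785288 -0.22473455 -0.42931089] (array([ 0.57345974, -0.11308329,  0.07      ]), np.float64(-0.0009221909405745985))
```

View pics/w8.png

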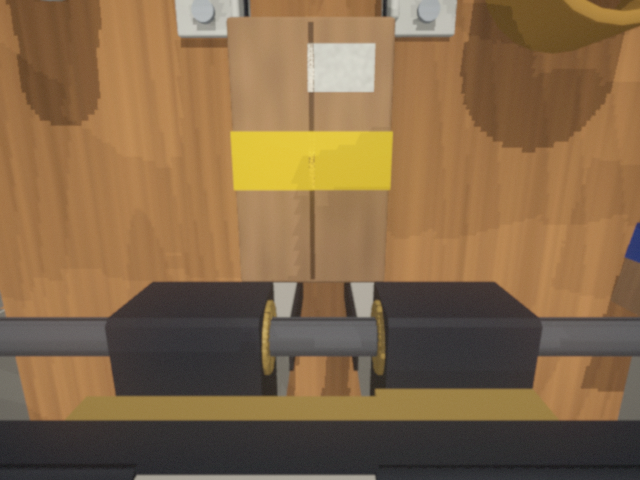

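```bash
python3 - <<'E'
from h import *
T=np.load("w8.npy"); w=ray("wrist",[(177.5,37),(457,37)],.002,T); print(w.round(4),w.mean(0)); n=ray("wrist",[(229,17.5),(394,17.5),(242,279),(386,279)],.07,T); print(n.round(4),n[:2].mean(0),n[2:].mean(0))
E
```

```text
[[ 0.502  -0.0528  0.002 ]
 [ 0.648  -0.0526  0.002 ]] [ 0.57500571 -0.05269416  0.002     ]
[[ 0.5453 -0.0642  0.07  ]
 [ 0.6026 -0.0641  0.07  ]
 [ 0.5448 -0.1607  0.07  ]
 [ 0.604  -0.1607  0.07  ]] [ 0.57397646 -0.06414544  0.07      ] [ 0.57435777 -0.1607051   0.07      ]
```

>>> carry_out --pt "0.57 0.1 0.01 0 0" --pt "0.57 0.2 0.02 0 0" --pt "0.57 0.3 0.03 0 0" --pt "0.57 0.4 0.03 0 0" --pt "0.57 0.5 0.03 0 0" --pt "0.57 0.6 0.03 0 0" --pt "0.57 0.7 0.03 0 0" --pt "0.57 0.8 0.03 0 0" --pt "0.57 0.9 0.03 0 0" --pt "0.57 0.9 0.03 0 0"

```text
time: 15.7
tool_pos: [0.5781, -0.1365, 0.0087]
eef_rot: [-3.141, -0.0, 1.572]
ft_force: [0.1, -1.3, 0.1]
finger_gap: 0.0198
```

```bash
python3 look.py 9
```

```text
15.75 [ 0.57808657 -0.13664995  0.00860766] 1.5719039564125987 [-0.67453871  0.16576983  0.43390774] (array([ 0.57452739, -0.07660087,  0.07      ]), np.float64(-0.0013902085997082186))
```

View pics/w9.png

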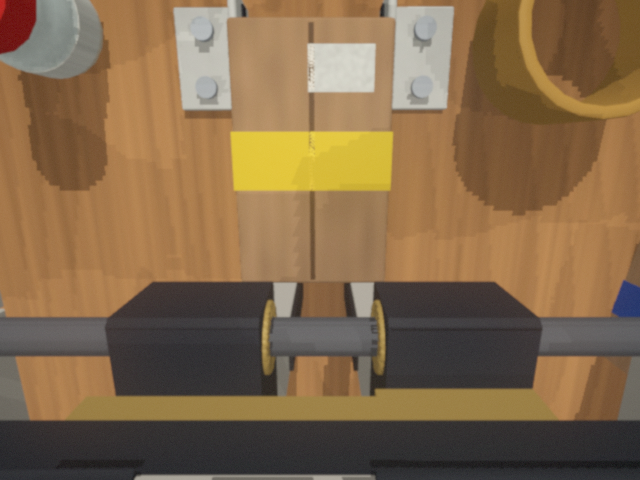

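>>> carry_out --pt "0.57 0.12 0 0 0" --pt "0.57 0.24 0 0 0" --pt "0.57 0.36 0 0 0" --pt "0.57 0.48 0 0 0" --pt "0.57 0.6 0 0 0" --pt "0.57 0.72 0 0 0" --pt "0.57 0.84 0 0 0" --pt "0.57 0.96 0 0 0" --pt "0.57 1.08 0 0 0" --pt "0.57 1.2 0 0 0"

```text
time: 17.0
tool_pos: [0.5781, -0.0887, 0.0087]
eef_rot: [-3.142, -0.0, 1.572]
ft_force: [-0.6, -0.8, -1.3]
finger_gap: 0.02
```

```bash
python3 look.py 10
```

```text
17.05 [ 0.57812368 -0.0882531   0.00875469] 1.5718823253215803 [-0.44344107 -0.42734703  0.43480161] (array([ 0.57453764, -0.02876913,  0.07      ]), np.float64(-0.0010670615086183597))
```

>>> carry_out --pt "0.57 0.12 0 0 0" --pt "0.57 0.24 0 0 0" --pt "0.57 0.36 0 0 0" --pt "0.57 0.48 0 0 0" --pt "0.57 0.6 0 0 0" --pt "0.57 0.72 0 0 0" --pt "0.57 0.84 0 0 0" --pt "0.57 0.96 0 0 0" --pt "0.57 1.08 0 0 0" --pt "0.57 1.2 0 0 0"

```text
time: 18.3
tool_pos: [0.5781, -0.0407, 0.0088]
eef_rot: [3.142, 0.0, 1.572]
ft_force: [-0.3, -3.0, 0.8]
finger_gap: 0.0203
```

```bash
python3 look.py 11
```

```text
18.35 [ 0.57813961 -0.04022628  0.00881113] 1.5718433447559148 [-0.04363882  0.90095092  0.19128509] (array([0.57471697, 0.01901535, 0.07      ]), np.float64(-0.000988045817428559))
```

View pics/w11.png

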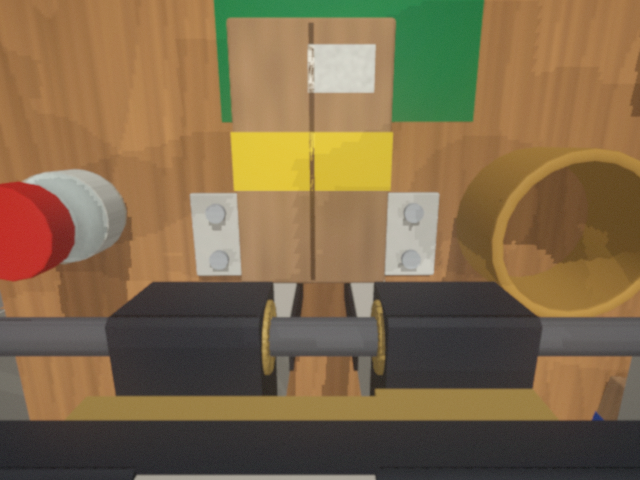

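>>> carry_out --pt "0.57 0.15 0 0 0" --pt "0.57 0.3 0 0 0" --pt "0.57 0.45 0 0 0" --pt "0.57 0.6 0 0 0" --pt "0.57 0.75 0 0 0" --pt "0.57 0.9 0 0 0" --pt "0.57 1.05 0 0 0" --pt "0.57 1.2 0 0 0" --pt "0.57 1.35 0 0 0" --pt "0.57 1.5 0 0 0"

```text
time: 19.6
tool_pos: [0.578, 0.0194, 0.0088]
eef_rot: [3.142, 0.0, 1.572]
ft_force: [-0.1, -3.9, 2.9]
finger_gap: 0.0198
```

>>> carry_out --pt "0.57 0.15 0 0 0" --pt "0.57 0.3 0 0 0" --pt "0.57 0.45 0 0 0" --pt "0.57 0.6 0 0 0" --pt "0.57 0.75 0 0 0" --pt "0.57 0.85 0 0 0" --pt "0.57 0.95 0 0 0" --pt "0.57 1.0 0 0 0" --pt "0.57 1.05 0 0 0" --pt "0.57 1.05 0 0 0"

```text
time: 20.85
tool_pos: [0.5779, 0.0613, 0.0086]
eef_rot: [-3.141, -0.0, 1.572]
ft_force: [-0.0, -0.8, -0.5]
finger_gap: 0.0198
```

```bash
python3 look.py 12
```

```text
20.9 [0.57784759 0.06125246 0.0085462 ] 1.5716986088541465 [ 0.30739061 -0.72380735  0.17591041] (array([0.57452835, 0.12095938, 0.07      ]), np.float64(-0.0010946271086874923))
```

View pics/w12.png

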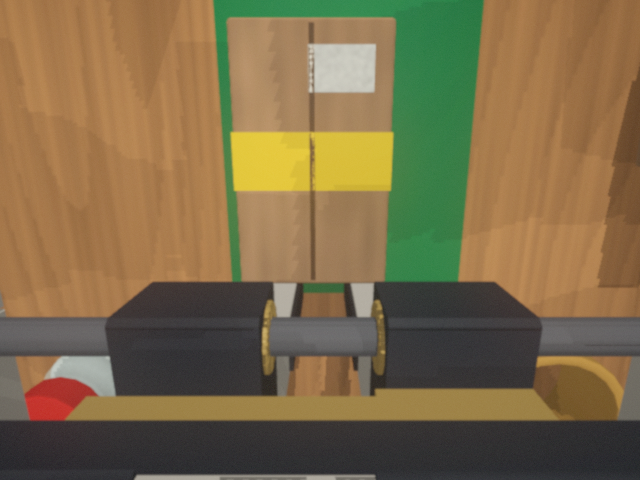

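>>> carry_out --pt "0.57 -0.3 0 0 0" --pt "0.57 -0.7 0 0 0" --pt "0.57 -1 0 0 0" --pt "0.57 -1 0 -1 0" --pt "0.57 -1 0 -2 0" --pt "0.57 -1 0 -3.5 0" --pt "0.57 -1 0 -5 0" --pt "0.57 -2 0 -6 0" --pt "0.57 -2 0 -6 0" --pt "0.57 -2 0 -6 0"

```text
time: 22.15
tool_pos: [0.5778, -0.0194, 0.2479]
eef_rot: [-3.141, -0.0, 1.571]
ft_force: [-0.0, 0.4, -0.4]
finger_gap: 0.0203
```

```bash
python3 look.py 13; python3 - <<'E'
from h import *
im=imaging.capture("top")[:,:,::-1]; cv2.imwrite("pics/t13.png",im)
T=np.load("w13.npy"); i=cv2.imread("pics/w13.png"); hsv=cv2.cvtColor(i,cv2.COLOR_BGR2HSV); g=cv2.inRange(hsv,(50,100,40),(85,255,255)); k=np.vstack(cv2.findContours(g,0,1)[0]); print(ray("wrist",cv2.boxPoints(cv2.minAreaRect(k)),0,T).round(3))
E
```

```text
22.2 [ 0.57769729 -0.01907262  0.24738553] 1.5713114708248168 [ 0.54423633 -0.15431858  0.34839032] (array([0.5744581 , 0.12088308, 0.07      ]), np.float64(-0.00021411204092544535))
[[0.524 0.2   0.   ]
 [0.66  0.2   0.   ]
 [0.668 0.039 0.   ]
 [0.518 0.039 0.   ]]
```

View pics/w13.png

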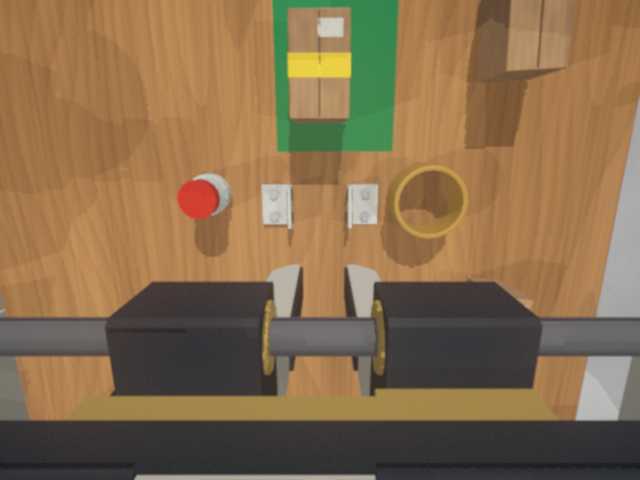

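View pics/t13.png

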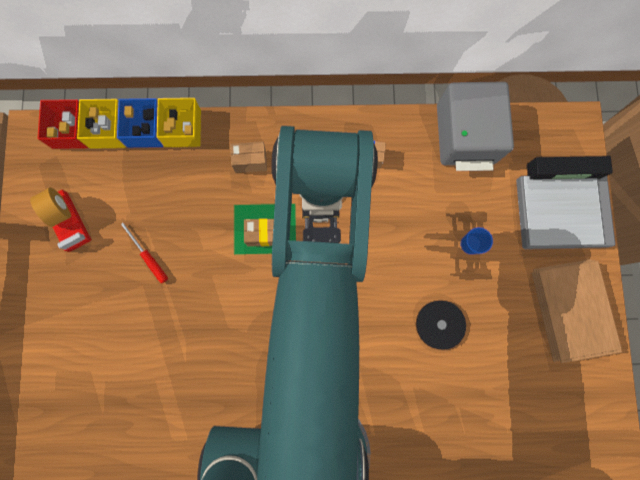

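```bash
python3 -c "
from plant import r
print(r.job_done())"
```

```text
the job is handed in; nothing more can be done
None
```

I pushed the yellow-banded carton through the gauge and onto the green mat, and handed the job in at about 22 s. `job_done` gives no verdict, so the result below rests on my own camera checks.

**How it went:** I first pushed the long side of the carton, which brought its angle down from about 0.33 to 0.14 rad. I then squared it by pushing on its rear face and corrected its line by about 4 mm. After that I pushed it straight through the gap. It stayed about 0.5 mm off the gauge's centre line, and the wrist force was about 5 N at most in the readings at the end of each move.

**Last checks:**
- **Position:** the carton's centre is at about (0.574, 0.121) m and its angle is about 0 rad. Its outline is x 0.544–0.604 and y 0.071–0.171 m. The mat covers about x 0.523–0.66 and y 0.039–0.206 m, so the smallest margin is about 20 mm, on the -x side.
- **Robot:** it had backed off and risen clear of everything.
- **Other things on the bench:** the jar, tape roll, reel, cup, screwdriver and plain carton looked unmoved in the last pictures. The arm mostly hid the blue carton from the top camera in the last view, but nothing came near it.

**What disagreed:**
- **Finger length:** the finger ends seem to sit about 30 mm above the reported TCP. One early pass therefore went over the top of the carton without touching it; I saw this in the pictures and went lower.
- **First side push:** it left the carton still turned by about 0.14 rad, although one scene picture had looked flush.
- **Gauge centre:** the top and wrist cameras differed by about 2 mm across the passage. I used the wrist camera's value.

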